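Do up the welding jig's screws, sparing the crossed thread

ROBOT

A 6-joint arm with a two-finger parallel gripper is mounted at the origin on the work surface. World frame = base frame: x ahead of the robot, y to its left, z up, the work surface at z = 0. Lengths are in mm, angles in rad, forces in N, time in s.
With the tool pointing down it reaches from about 400 to 925 mm from the base axis. Payload 12.5 kg.
Tool frame: the origin (TCP) lies on the front face of the gripper's body, between the roots of the fingers; the fingertips stand 78 mm ahead of it and the grasp point (between the pads) lies 59 mm ahead of it (env.nose_length is the distance from the TCP to the fingertips, in mm); z points along the fingers, y is the line along which they close (so a half turn about z gives the same grasp; the last joint's range is limited). The gripper opens to 95 mm and grips with 3 to 60 N. Pads are 20 mm wide; open, the fingers measure 119 mm over their backs; the gripper's body (75 mm by 180 mm) begins 59 mm behind the grasp point.
Start: joints at [-1.307, 0.491, 1.559, -0, 1.092, -0.106], TCP at [225.915, -582.752, 292.261] pointing down, gripper open.
Joint ranges: [-3.1, 3.1], [-0.84, 2.19], [0.05, 2.79], [-1.13, 4.28], [0.06, 2.93], [-2.69, 2.69]. Speed limits (rad/s): [2.22, 2.22, 2.79, 3.14, 3.14, 3.14].

INTERFACE

Orientations are given as [roll, pitch, yaw] about the fixed x, y, z axes, in that order (R = Rz(yaw) Ry(pitch) Rx(roll)).
In Python, from cell import env gives the robot as it stands.
- The arm moves only by the tool jog_arm, never from a script. Its argument "motion" is a list of rows, each a list of 7 numbers: the turn, a rotation vector about the tool's x, y, z in degrees, then the shift along the tool's x, y, z in mm, then the finger opening in mm, from 0 to 95.1. In form: [[wx, wy, wz, x, y, z, hand], ...]. A call has 1 to 10 rows; each row shifts and turns the commanded pose from where the row before left it, along the tool's axes as they then stand; what a row does not reach is not made up. A row lasts 1/8 s, in which the tool goes at most 62.5 mm and 10.7 degrees, less where a joint would pass 70% of its speed; a pose out of reach is approached as far as the arm can. A call is refused whole if a number of a shift passes 62.5 or a number of a turn 10.7, either way. A call with a gripper value outside its range is refused whole. The fingers move at their own pace and stop on an object; the grip force is fixed at half the most. Time passes only in rows, so rows that do not move let the fingers close. It gives the time, the measured TCP pose, the force, the opening and the grip force at its end, in the units of the state.
- env.state(): the state, without advancing time (a new reading comes with each control period).
- env.read_camera(name): name is "scene" or "top" or "wrist"; returns a dict with "color" (384x512x3 uint8, red, green, blue), "z_map" (384x512 float32, mm along the optical axis (not along the pixel's ray), 0 where there is no reading), "camera_matrix" (3x3 intrinsics, pixels), "k1" (the pictures are not rectified: a ray, as slopes to the right and down, at radius r is drawn at 1 + k1 r^2 times it, then the intrinsics apply), "world_to_cam" (4x4, takes a point from world to camera coordinates). Camera axes: x right, y up, looking along -z (the intrinsics and any distortion apply to the point x, -y, -z); pixel columns grow to the right and rows downward; lengths in mm; the calibration is good to about 2 mm. A picture is of the moment at which its call begins.
- env.job_done(): hands the job in; it is judged then, once.
Trained networks look in the newest picture that a camera, given by its name, has taken for a name from the list of things; names that differ only in an ending like _2 or _b are one class to them, and where a whole thing is asked for, a point or a joint stands for the part that bears it (a point fixed in the world has none). Each returns a list of dicts, best first, with "score" (0 to 1); they miss things now and then, are a little off and sometimes report something else, mostly with a low value. They report only what shows in the picture. A call takes as long as a camera call.
- env.recognise(camera, thing): "location" ([column, row] in pixels, amid what is visible of it).
The state is a dict: "t": time; "joints": joint angles; "qvel": joint speeds; "tau": joint torques, N m; "eef_pos": TCP position; "tcp_rot": TCP orientation; "ft_force": force on the tool from outside, world axes, zero at the start; "moment": the same for the moment, N m; "opening": opening from 0.0 (shut) to 1.0 (fully open); "grip_force": force on a finger pad.
Only numpy, scipy, OpenCV 4.12 (cv2) and the standard library are available. Lean on these libraries where they do the work, as an engineer would, in place of code of your own. Each camera call takes 0.05 s, during which the arm holds its last target. There are 200 camera calls.

TASK

Try both crank screws of the welding jig, one after the other: start each gently clockwise by its upright handle and, if it runs freely, turn it all the way home. One of the two is cross-threaded and stiffens early, well before home: the moment you feel that, stop without forcing it and wind that screw back anticlockwise all the way to its open stop. Then let go, and leave the other things on the bench where they are.

Things in the scene. Friction and masses are not known exactly. Their poses are not given: they have to be found in the camera images.
- jig: the welding jig, fixed to the bench: a dark steel rail 90 x 340 x 50 mm (its x, y, z) carrying a copper-coloured angle strip 6 mm thick whose 30 mm high lip stands along its +x side up to 83 mm. Origin at the centre of its underside, z up. Screw a stands at its y = +120 mm, screw b at y = -120 mm.
- insert: the threaded bar hidden inside the rail into which both screws go; nothing of it is seen. Origin 25 mm above the jig's origin.
- screw_a: screw a: upright steel spindle with a foot disc 40 mm in diameter that comes down on the strip; origin at the middle of the disc's underside, on the screw axis, 61 mm above the bench when open. It carries lever a.
- screw_b: screw b: the same, on the jig's other end. It carries lever b.
- lever_a (a joint): turn of screw a in rad, growing CLOCKWISE seen from above: 0 = open stop (fully backed out), 1.9 = home stop, both hard. Starts at 0.45 to 0.8, stays where left. In the jig's x-y plane its crank arm points from the axis at the angle (pi + 0.95 - value), counted anticlockwise from the jig's x axis: along -x at 0.95. The screw sinks 2.5 mm per rad. Running freely it takes 1.5 to 3 N sideways at the handle.
- lever_b (a joint): turn of screw b: same values and behaviour as lever_a. Exactly one of the two screws is cross-threaded, which cannot be seen. That one starts to bind at about 1.05 and then pushes back like a spring, about 0.7 N more at the handle for each mm of handle travel; some 15 N above free running ruins the thread.
- handle_a (a point): screw a's crank is a flat steel arm 16 mm wide with an upright round black handle, 22 mm in diameter, 48 mm tall, at its end, 65 mm from the screw axis. This is the point on the handle's axis where it is best gripped, 20 mm below its top and 23 mm above the arm's upper face; 125 mm above the bench when open.
- handle_b (a point): the same point on lever b's handle.
- axis_a (a point): point on screw a's axis at the height of handle_a: the centre of the handle's arc.
- axis_b (a point): the same point on screw b's axis.
- hammer: bystander: hammer 260 mm long, wooden handle, lying on the bench.
- can: bystander: bare metal can, 60 mm in diameter, 110 mm tall.
- offcut: bystander: offcut of steel angle, 40 x 140 x 40 mm.

How it is judged:
By the outcome, as a careful person would: the job done as asked, in the order asked, and still so for the second after the job is handed in, with the robot touching nothing.
It also fails if it takes over 67 s, if anything falls off the work surface, if the arm or the gripper's body presses on something with over 40 N, if the wrist force passes 120 N, or if a joint passes its speed limit or range.

## Working session

There is one attempt and no reset: what is moved stays moved. The work goes in short steps, Python scripts to look and compute and a tool call to move; the robot and the scene stay as the last step left them, time stands still between calls to the robot, and variables do not carry over. Pictures are saved under pics/ and viewed, at most 10 in all, crops included, and the job is handed in when it is done.

Besides the shell and the picture viewer there is one more tool, called after "Request:" by a JSON object that holds its "name" and its "arguments". jog_arm: Moves the arm, as the interface text tells. Its arguments: {"type":"object","properties":{"motion":{"type":"array"}},"required":["motion"]}

```bash
mkdir -p pics; ls; cat > h.py <<'E'
import numpy as np, cv2
from cell import env
def cam(n):
    return env.read_camera(n)
def px2w(c,u,v,z=None,h=None):
    K=c["camera_matrix"];xd=(u-K[0,2])/K[0,0];yd=(v-K[1,2])/K[1,1]
    x,y=xd,yd
    for _ in range(20):
        s=1+c["k1"]*(x*x+y*y);x,y=xd/s,yd/s
    T=np.linalg.inv(c["world_to_cam"]);o=T[:3,3]
    d=T[:3,:3]@np.array([x,-y,-1.])
    if h is not None: z=(h-o[2])/d[2]
    elif z is None: z=c["z_map"][int(round(v)),int(round(u))]
    return o+d*z
E
python3 - <<'E'
from h import *
for n in("top","scene"):
    c=cam(n);cv2.imwrite(f"pics/{n}0.png",c["color"][:,:,::-1])
    for t in("jig","screw_a","lever_a","handle_a","axis_a","hammer","can","offcut"):
        for d in env.recognise(n,t)[:3]:
            u,v=d["location"];print(n,t,round(d["score"],2),np.round([u,v]),np.round(px2w(c,u,v)))
print(env.state())
E
```

```text
pics
top jig 0.96 [279. 195.] [542. -49.  54.]
top screw_a 0.74 [250. 210.] [486.  56.  97.]
top screw_a 0.74 [319. 190.] [ 559. -190.   62.]
top screw_a 0.67 [316. 193.] [ 546. -176.   94.]
top lever_a 0.55 [318. 195.] [ 539. -182.   89.]
top lever_a 0.52 [250. 213.] [475.  52.  97.]
top handle_a 0.72 [314. 195.] [ 542. -171.   55.]
top handle_a 0.51 [251. 214.] [472.  50.  98.]
top axis_a 0.65 [317. 192.] [ 547. -180.   92.]
top axis_a 0.49 [251. 209.] [491.  51.  66.]
top hammer 0.7 [381. 213.] [ 478. -421.   25.]
top hammer 0.26 [314. 194.] [ 545. -172.   54.]
top can 0.7 [135. 205.] [499. 448. 110.]
top offcut 0.85 [288. 173.] [626. -82.   6.]
top offcut 0.35 [251. 211.] [481.  52.  94.]
scene jig 0.96 [253. 226.] [554. -78.  52.]
scene jig 0.67 [180. 295.] [ 498. -421.   18.]
scene screw_a 0.83 [236. 237.] [ 552. -179.   93.]
scene screw_a 0.77 [252. 185.] [405. 154.  -2.]
scene lever_a 0.66 [247. 190.] [456.  37.  90.]
scene lever_a 0.62 [233. 233.] [ 511. -141.   53.]
scene handle_a 0.77 [248. 188.] [456.  44.  94.]
scene handle_a 0.73 [227. 237.] [ 526. -195.   91.]
scene ax
[... 285 characters left out ...]
 0.76 [269. 241.] [616. -68.   2.]
{'t': 0.9, 'joints': array([-1.30660902e+00,  4.90899573e-01,  1.55892629e+00,  3.10238422e-06,
        1.09172814e+00, -1.05596566e-01]), 'qvel': array([ 0.00039805,  0.00078491,  0.00146965,  0.00029195, -0.00033583,
        0.00029776]), 'tau': array([ 8.40737794e-04, -6.12458396e+01, -2.58434612e+01,  6.93633081e-02,
        4.46181698e-02,  3.68282599e-05]), 'eef_pos': array([ 225.90576941, -582.73825297,  292.25214189]), 'tcp_rot': array([3.14155392e+00, 1.33645504e-06, 3.69782439e-01]), 'ft_force': array([-0.22080959, -0.69059802, -0.65881462]), 'moment': array([-0.02217109, -0.02583411,  0.00345515]), 'grip_force': 0.0, 'opening': 1.001016067626093}
```

```bash
python3 - <<'E'
import cv2,numpy as np
a=cv2.imread("pics/top0.png")[130:270,210:350];b=cv2.imread("pics/scene0.png")[150:290,180:320]
cv2.imwrite("pics/c0.png",np.hstack([cv2.resize(x,(400,400),interpolation=cv2.INTER_CUBIC) for x in(a,b)]))
E
```

```text
(no output)
```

View pics/c0.png

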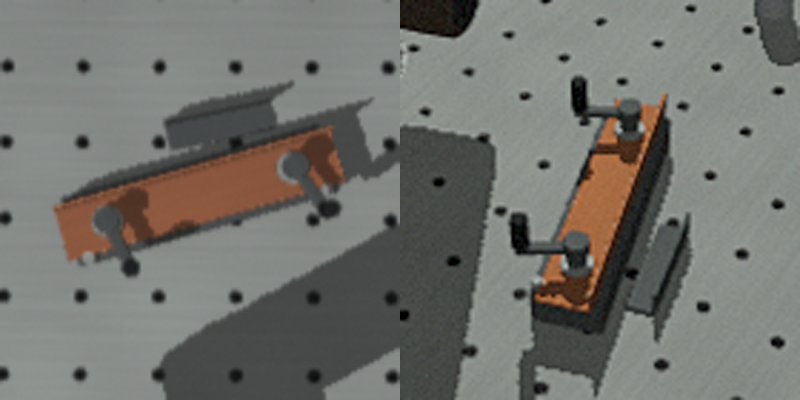

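```bash
python3 - <<'E'
from h import *
c=cam("top")
for n,p in dict(ha=(255.5,223.5),hb=(324.8,202.8)).items(): print(n,px2w(c,*p,h=140).round(),px2w(c,*p).round())
for n,p in dict(aa=(247.5,206.3),ab=(312.9,187.8)).items(): print(n,px2w(c,*p,h=100).round(),px2w(c,*p).round())
print(np.round(c["world_to_cam"],2),c["camera_matrix"])
w=cam("wrist");T=np.linalg.inv(w["world_to_cam"]);print(np.round(T,2),w["camera_matrix"])
E
```

```text
ha [439.  34. 140.] [439.  34. 144.]
hb [ 509. -197.  140.] [ 509. -197.  143.]
aa [498.  63. 100.] [498.  62. 104.]
ab [ 563. -163.  100.] [ 563. -163.  102.]
[[ 1.00000e-02 -1.00000e+00 -1.00000e-02  2.26800e+01]
 [ 1.00000e+00  0.00000e+00  8.00000e-02 -5.65220e+02]
 [-8.00000e-02 -1.00000e-02  1.00000e+00 -1.38264e+03]
 [ 0.00000e+00  0.00000e+00  0.00000e+00  1.00000e+00]] [[384.1578272    0.         258.52117398]
 [  0.         384.1578272  188.76185835]
 [  0.           0.           1.        ]]
[[ 3.6000e-01  9.0000e-01  2.5000e-01  2.9752e+02]
 [-9.3000e-01  3.5000e-01  1.0000e-01 -5.5451e+02]
 [-0.0000e+00 -2.7000e-01  9.6000e-01  3.8497e+02]
 [ 0.0000e+00  0.0000e+00  0.0000e+00  1.0000e+00]] [[301.83657188   0.         255.28617003]
 [  0.         301.83657188 194.4866409 ]
 [  0.           0.           1.        ]]
```

Request:
{"name": "jog_arm", "arguments": {"motion": [[0,0,0,40,-26,0,95],[0,0,0,40,-26,0,95],[0,0,0,40,-26,0,95],[0,0,0,40,-26,0,95],[0,0,0,40,-26,0,95],[0,0,0,40,-26,0,95],[0,0,0,40,-26,0,95],[0,0,0,40,-26,0,95],[0,0,0,40,-25,0,95],[0,0,0,43,-24,0,95]]}}

```text
t: 2.25
eef_pos: [509.6, -196.1, 292.5]
tcp_rot: [3.141, -0.0, 0.37]
ft_force: [0.6, -0.5, -0.4]
opening: 0.999
grip_force: 0.0
```

Request:
{"name": "jog_arm", "arguments": {"motion": [[0,0,-5.5,0,0,0,60],[0,0,-5.5,0,0,0,60],[0,0,0,0,0,0,60],[0,0,0,0,0,0,60]]}}

```text
t: 2.75
eef_pos: [508.7, -197.6, 292.3]
tcp_rot: [3.141, -0.0, 0.559]
ft_force: [-0.2, -0.0, -0.2]
opening: 0.652
grip_force: 0.0
```

```bash
python3 - <<'E'
from h import *
c=cam("wrist");cv2.imwrite("pics/w1.png",c["color"][:,:,::-1])
for t in("handle_b","axis_b","lever_b","screw_b"):
  for d in env.recognise("wrist",t)[:2]: print(t,round(d["score"],2),np.round(d["location"]),px2w(c,*d["location"]).round(1))
s=env.state();print(s["eef_pos"],s["tcp_rot"],s["t"])
E
```

```text
handle_b 0.94 [258. 157.] [ 537.3 -182.2   95.7]
handle_b 0.64 [20. 84.] [477.8  49.9  94.8]
axis_b 0.89 [256. 150.] [ 542.2 -176.7   95. ]
axis_b 0.56 [23. 75.] [486.2  52.1  93.4]
lever_b 0.93 [18. 89.] [472.5  49.3  95.6]
lever_b 0.6 [261. 156.] [ 540.2 -183.6   96.3]
screw_b 0.84 [259. 149.] [ 544.3 -178.7   95.6]
screw_b 0.75 [19. 78.] [482.6  52.7  95.4]
[ 508.72959641 -197.59570484  292.25034301] [3.14146350e+00 1.24715220e-05 5.60918052e-01] 3.0
```

View pics/w1.png

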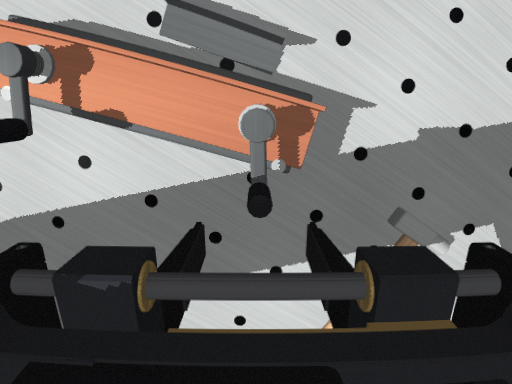

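```bash
python3 - <<'E'
from h import *
c=cam("wrist")
pts={}
def blob(zlo,zhi,box):
    P=[]
    for v in range(*box[1]):
        for u in range(*box[0]):
            if c["z_map"][v,u]>0:
                p=px2w(c,u,v)
                if zlo<p[2]<zhi:P.append(p)
    P=np.array(P);return len(P),((P.min(0)+P.max(0))/2).round(1),np.ptp(P,axis=0).round(1),P.mean(0).round(1)
print("hb",blob(138,160,((235,285),(170,230))))
print("ab",blob(99,115,((230,285),(95,150))))
print("ha",blob(138,160,((0,45),(90,150))))
print("aa",blob(99,115,((0,35),(35,85))))
for v in range(100,220,6):print(v,px2w(c,259,v).round(0))
E
```

```text
hb (492, array([ 508.8, -200.9,  141.9]), array([21.1, 21.3,  7.4]), array([ 509.5, -200.4,  142.9]))
ab (926, array([ 562.9, -164.9,  103.3]), array([31.1, 30.9,  6. ]), array([ 563. , -165. ,  103.2]))Traceback (most recent call last):
  File "<stdin>", line 14, in <module>
  File "<stdin>", line 11, in blob
    return umr_minimum(a, axis, None, out, keepdims, initial, where)
ValueError: zero-size array to reduction operation minimum which has no identity
```

Request:
{"name": "jog_arm", "arguments": {"motion": [[0,0,-1.5,-1.7,2.9,0,60],[0,0,0,0,0,30,60],[0,0,0,0,0,30,60],[0,0,0,0,0,25,60],[0,0,0,0,0,15,60],[0,0,0,0,0,6,50],[0,0,0,0,0,0,28],[0,0,0,0,0,0,28],[0,0,0,0,0,0,28],[0,0,0,0,0,0,28]]}}

```text
t: 4.3
eef_pos: [509.0, -200.9, 186.6]
tcp_rot: [3.141, -0.0, 0.588]
ft_force: [-0.7, -0.0, -0.6]
opening: 0.295
grip_force: 0.0
```

Request:
{"name": "jog_arm", "arguments": {"motion": [[0,0,4,0.16,-4.53,0,28],[0,0,4,0.16,-4.53,0,28],[0,0,4,0.16,-4.53,0,28],[0,0,4,0.16,-4.53,0,28],[0,0,4,0.16,-4.53,0,28],[0,0,0,0,0,0,28]]}}

```text
t: 5.05
eef_pos: [499.8, -180.1, 186.4]
tcp_rot: [3.141, -0.0, 0.24]
ft_force: [0.5, -0.5, -0.1]
opening: 0.295
grip_force: 0.0
```

Request:
{"name": "jog_arm", "arguments": {"motion": [[0,0,2,0.04,-2.27,0,28],[0,0,2,0.04,-2.27,0,28],[0,0,2,0.04,-2.27,0,28]]}}

```text
t: 5.42
eef_pos: [498.8, -173.8, 186.3]
tcp_rot: [3.141, -0.0, 0.135]
ft_force: [0.7, -1.8, -0.9]
opening: 0.294
grip_force: 0.8
```

```bash
python3 - <<'E'
from h import *
c=cam("wrist");cv2.imwrite("pics/w2.png",c["color"][:,:,::-1]);s=env.state();print(s["ft_force"],s["tcp_rot"])
c=cam("top");cv2.imwrite("pics/t2.png",c["color"][:,:,::-1])
E
```

```text
[ 0.55269827 -0.85988862 -0.85240214] [ 3.14124619e+00 -2.64911685e-04  1.33237825e-01]
```

View pics/w2.png

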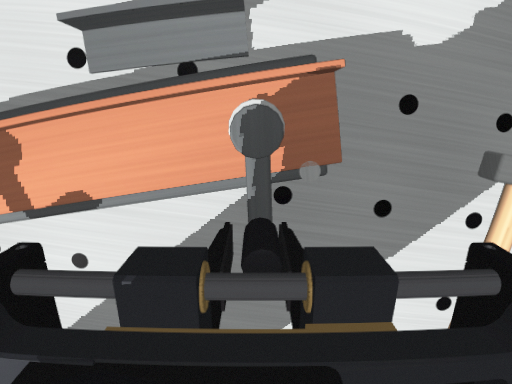

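Request:
{"name": "jog_arm", "arguments": {"motion": [[0,0,2,0.04,-2.27,0,28],[0,0,2,0.04,-2.27,0,28]]}}

```text
t: 5.78
eef_pos: [498.3, -169.2, 186.3]
tcp_rot: [3.141, -0.0, 0.065]
ft_force: [0.7, -1.7, -1.5]
opening: 0.292
grip_force: 0.8
```

Request:
{"name": "jog_arm", "arguments": {"motion": [[0,0,2,0.04,-2.27,0,28],[0,0,2,0.04,-2.27,0,28]]}}

```text
t: 6.02
eef_pos: [498.1, -164.7, 186.2]
tcp_rot: [3.141, -0.0, -0.004]
ft_force: [0.9, -2.3, -1.9]
opening: 0.293
grip_force: 0.8
```

Request:
{"name": "jog_arm", "arguments": {"motion": [[0,0,2,0.04,-2.27,0,28],[0,0,2,0.04,-2.27,0,28]]}}

```text
t: 6.28
eef_pos: [498.3, -160.1, 186.2]
tcp_rot: [3.141, -0.0, -0.074]
ft_force: [0.6, -1.3, -1.1]
opening: 0.293
grip_force: 0.8
```

Request:
{"name": "jog_arm", "arguments": {"motion": [[0,0,2,0.04,-2.27,0,28],[0,0,2,0.04,-2.27,0,28]]}}

```text
t: 6.52
eef_pos: [498.7, -155.6, 186.2]
tcp_rot: [3.141, -0.0, -0.144]
ft_force: [0.3, -0.8, -1.2]
opening: 0.294
grip_force: 0.8
```

Request:
{"name": "jog_arm", "arguments": {"motion": [[0,0,4,0.16,-4.53,0,28],[0,0,4,0.16,-4.53,0,28],[0,0,4,0.16,-4.53,0,28],[0,0,4,0.16,-4.53,0,28],[0,0,4,0.16,-4.53,0,28],[0,0,4,0.16,-4.53,0,28],[0,0,2,0.04,-2.27,0,28]]}}

```text
t: 7.4
eef_pos: [509.3, -128.2, 186.2]
tcp_rot: [3.141, 0.0, -0.598]
ft_force: [0.0, -2.6, -1.9]
opening: 0.298
grip_force: 0.8
```

Request:
{"name": "jog_arm", "arguments": {"motion": [[0,0,2,0.04,-2.27,0,28],[0,0,1,0.01,-1.13,0,28]]}}

```text
t: 7.65
eef_pos: [511.2, -125.5, 186.2]
tcp_rot: [3.141, 0.0, -0.65]
ft_force: [-1.1, -1.5, -0.9]
opening: 0.297
grip_force: 0.7
```

Request:
{"name": "jog_arm", "arguments": {"motion": [[0,0,1,0.01,-1.13,0,28],[0,0,1,0.01,-1.13,0,28]]}}

```text
t: 7.9
eef_pos: [512.7, -123.7, 186.2]
tcp_rot: [3.141, 0.0, -0.687]
ft_force: [-0.7, -0.4, -1.5]
opening: 0.296
grip_force: 0.8
```

Request:
{"name": "jog_arm", "arguments": {"motion": [[0,0,1,0.01,-1.13,0,28],[0,0,1,0.01,-1.13,0,28]]}}

```text
t: 8.15
eef_pos: [514.0, -122.3, 186.2]
tcp_rot: [3.141, -0.0, -0.721]
ft_force: [-4.7, -8.3, -1.5]
opening: 0.293
grip_force: 4.9
```

Request:
{"name": "jog_arm", "arguments": {"motion": [[0,0,1,0.01,-1.13,0,28],[0,0,0,0,0,0,28]]}}

```text
t: 8.4
eef_pos: [514.4, -122.0, 186.1]
tcp_rot: [3.139, 0.0, -0.738]
ft_force: [-6.5, -12.0, -1.2]
opening: 0.293
grip_force: 6.5
```

Request:
{"name": "jog_arm", "arguments": {"motion": [[0,0,0,0,2.5,0,30],[0,0,0,0,1.5,0,40],[0,0,0,0,0,0,60],[0,0,0,0,0,0,60],[0,0,0,0,0,-10,60],[0,0,0,0,0,-30,60],[0,0,0,0,0,-35,60],[0,0,0,0,0,-31,60]]}}

```text
t: 9.4
eef_pos: [512.2, -123.9, 294.2]
tcp_rot: [-3.141, -0.001, -0.738]
ft_force: [-0.5, -0.3, -0.5]
opening: 0.632
grip_force: 0.0
```

Request:
{"name": "jog_arm", "arguments": {"motion": [[0,0,0,-32,-13,0,60],[0,0,0,-32,-13,0,60],[0,0,0,-32,-13,0,60],[0,0,0,-32,-13,0,60],[0,0,0,-32,-13,0,60]]}}

```text
t: 10.02
eef_pos: [437.1, 32.7, 292.9]
tcp_rot: [-3.141, -0.001, -0.739]
ft_force: [1.2, 0.7, -0.1]
opening: 0.632
grip_force: 0.0
```

Request:
{"name": "jog_arm", "arguments": {"motion": [[0,0,-10,0,0,0,60],[0,0,-10,0,0,0,60],[0,0,-10,0,0,0,60],[0,0,-10,0,0,0,60],[0,0,-10,0,0,0,60],[0,0,-10,0,0,0,60],[0,0,-10,0,0,0,60],[0,0,0,0,0,0,60],[0,0,0,0,0,0,60]]}}

```text
t: 11.15
eef_pos: [437.6, 31.8, 292.5]
tcp_rot: [3.141, -0.0, 0.479]
ft_force: [0.2, 0.5, 0.1]
opening: 0.631
grip_force: 0.0
```

```bash
cat >> h.py <<'E'
def blobs(c,zlo,zhi,near,r=25):
    v,u=np.nonzero(c["z_map"]>0)
    P=np.array([px2w(c,a,b) for a,b in zip(u[::1],v[::1])])
    P=P[(P[:,2]>zlo)&(P[:,2]<zhi)&(np.hypot(*(P[:,:2]-near).T)<r)]
    return (len(P),((P.min(0)+P.max(0))/2).round(1),np.ptp(P,axis=0).round(1)) if len(P) else 0
E
python3 - <<'E'
from h import *
c=cam("wrist");cv2.imwrite("pics/w3.png",c["color"][:,:,::-1])
s=env.state();print(s["eef_pos"],s["tcp_rot"],s["t"],s["ft_force"])
print(blobs(c,136,155,(439,32)),blobs(c,99,115,(497,64)),blobs(c,130,155,(514,-122),35),blobs(c,95,115,(563,-165)))
E
```

```text
[437.65393887  31.78528209 292.44031038] [ 3.14136207e+00 -2.18658592e-04  4.80133298e-01] 11.2 [0.5307624  0.14661699 0.79916047]
(510, array([438.2,  34.3, 140.4]), array([20.8, 21.4,  8.6])) (925, array([494.7,  65.4, 102.7]), array([30.9, 31.1,  5. ])) (521, array([ 511.3, -123.9,  136.1]), array([21.4, 21.4, 12. ])) (739, array([ 562.3, -164.3,   98.7]), array([30.7, 32.4,  7.5]))
```

View pics/w3.png

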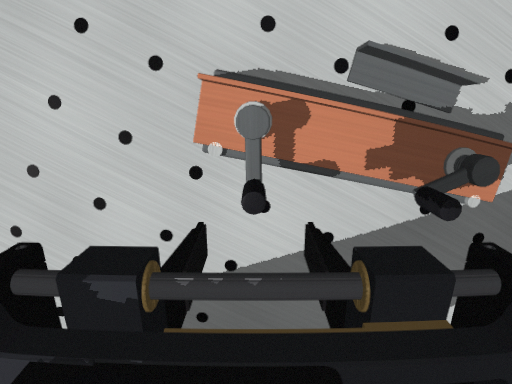

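Request:
{"name": "jog_arm", "arguments": {"motion": [[0,0,-1.3,1.4,-2,0,60],[0,0,0,0,0,30,60],[0,0,0,0,0,30,60],[0,0,0,0,0,25,60],[0,0,0,0,0,15,60],[0,0,0,0,0,6,50],[0,0,0,0,0,0,28],[0,0,0,0,0,0,28],[0,0,0,0,0,0,28],[0,0,0,0,0,0,28]]}}

```text
t: 12.45
eef_pos: [438.0, 34.2, 186.5]
tcp_rot: [3.141, -0.001, 0.506]
ft_force: [0.6, 0.3, -0.3]
opening: 0.294
grip_force: 0.0
```

Request:
{"name": "jog_arm", "arguments": {"motion": [[0,0,4,0.16,-4.53,0,28],[0,0,4,0.16,-4.53,0,28],[0,0,4,0.16,-4.53,0,28],[0,0,4,0.16,-4.53,0,28]]}}

```text
t: 12.95
eef_pos: [431.6, 51.0, 186.3]
tcp_rot: [3.141, -0.001, 0.224]
ft_force: [0.8, -1.8, -1.7]
opening: 0.293
grip_force: 0.9
```

Request:
{"name": "jog_arm", "arguments": {"motion": [[0,0,2,0.04,-2.27,0,28],[0,0,2,0.04,-2.27,0,28]]}}

```text
t: 13.2
eef_pos: [430.8, 55.5, 186.3]
tcp_rot: [3.141, -0.0, 0.156]
ft_force: [1.2, -1.9, -0.7]
opening: 0.295
grip_force: 0.8
```

Request:
{"name": "jog_arm", "arguments": {"motion": [[0,0,2,0.04,-2.27,0,28],[0,0,2,0.04,-2.27,0,28]]}}

```text
t: 13.45
eef_pos: [430.2, 59.9, 186.3]
tcp_rot: [3.141, -0.001, 0.086]
ft_force: [2.2, -4.2, -3.1]
opening: 0.294
grip_force: 2.1
```

Request:
{"name": "jog_arm", "arguments": {"motion": [[0,0,2,0.04,-2.27,0,28]]}}

```text
t: 13.58
eef_pos: [430.1, 62.0, 186.2]
tcp_rot: [3.141, -0.001, 0.051]
ft_force: [2.1, -5.1, -3.9]
opening: 0.297
grip_force: 2.9
```

Request:
{"name": "jog_arm", "arguments": {"motion": [[0,0,-4,0.16,4.53,0,28],[0,0,-4,0.16,4.53,0,28],[0,0,-4,0.16,4.53,0,28],[0,0,-4,0.16,4.53,0,28],[0,0,-4,0.16,4.53,0,28],[0,0,-4,0.16,4.53,0,28],[0,0,-4,0.16,4.53,0,28],[0,0,-4,0.16,4.53,0,28]]}}

```text
t: 14.58
eef_pos: [441.4, 28.4, 186.4]
tcp_rot: [-3.141, 0.0, 0.613]
ft_force: [-1.1, 1.4, 2.3]
opening: 0.291
grip_force: 1.2
```

Request:
{"name": "jog_arm", "arguments": {"motion": [[0,0,-4,0.16,4.53,0,28],[0,0,-4,0.16,4.53,0,28],[0,0,-4,0.16,4.53,0,28],[0,0,-4,0.16,4.53,0,28],[0,0,-4,0.16,4.53,0,28],[0,0,-4,0.16,4.53,0,28],[0,0,-4,0.16,4.53,0,28],[0,0,-3,0.09,3.4,0,28]]}}

```text
t: 15.58
eef_pos: [468.1, 6.3, 186.3]
tcp_rot: [-3.141, 0.0, 1.154]
ft_force: [-2.1, 0.5, 1.1]
opening: 0.296
grip_force: 1.1
```

Request:
{"name": "jog_arm", "arguments": {"motion": [[0,0,-2,0.04,2.27,0,28],[0,0,-2,0.04,2.27,0,28]]}}

```text
t: 15.82
eef_pos: [472.5, 4.7, 186.2]
tcp_rot: [-3.141, 0.0, 1.223]
ft_force: [-1.6, -0.5, 1.6]
opening: 0.294
grip_force: 1.1
```

Not at the stop yet (v ≈ 0.06); continuing in small steps.

Request:
{"name": "jog_arm", "arguments": {"motion": [[0,0,-1,0.01,1.13,0,28],[0,0,-1,0.01,1.13,0,28]]}}

```text
t: 16.08
eef_pos: [474.7, 3.9, 186.2]
tcp_rot: [-3.142, 0.0, 1.257]
ft_force: [-1.3, 0.7, 1.1]
opening: 0.295
grip_force: 1.0
```

Request:
{"name": "jog_arm", "arguments": {"motion": [[0,0,-1,0.01,1.13,0,28],[0,0,-1,0.01,1.13,0,28]]}}

```text
t: 16.32
eef_pos: [477.0, 3.2, 186.2]
tcp_rot: [3.142, 0.0, 1.292]
ft_force: [-2.4, 0.3, 1.8]
opening: 0.293
grip_force: 1.3
```

Request:
{"name": "jog_arm", "arguments": {"motion": [[0,0,-1,0.01,1.13,0,28],[0,0,0,0,0,0,28]]}}

```text
t: 16.58
eef_pos: [477.4, 3.2, 186.1]
tcp_rot: [-3.14, 0.0, 1.309]
ft_force: [-4.9, 3.1, 3.9]
opening: 0.298
grip_force: 2.9
```

Request:
{"name": "jog_arm", "arguments": {"motion": [[0,0,-0.5,0,0.6,0,28],[0,0,0,0,0,0,28]]}}

```text
t: 16.82
eef_pos: [477.6, 3.1, 186.0]
tcp_rot: [-3.139, 0.0, 1.318]
ft_force: [-7.3, 3.6, 5.0]
opening: 0.294
grip_force: 3.8
```

Request:
{"name": "jog_arm", "arguments": {"motion": [[0,0,0,0,1,0,28],[0,0,0,0,0,0,28]]}}

```text
t: 17.08
eef_pos: [478.0, 3.0, 185.9]
tcp_rot: [-3.137, 0.0, 1.318]
ft_force: [-10.3, 3.6, 6.9]
opening: 0.297
grip_force: 5.3
```

Request:
{"name": "jog_arm", "arguments": {"motion": [[0,0,0,0,-3,0,30],[0,0,0,0,-2,0,40],[0,0,0,0,0,0,60],[0,0,0,0,0,0,60],[0,0,0,0,0,-10,60],[0,0,0,0,0,-30,60],[0,0,0,0,0,-40,60],[0,0,0,0,0,-40,60],[0,0,0,0,0,0,60],[0,0,0,0,0,0,60]]}}

```text
t: 18.32
eef_pos: [474.4, 3.8, 306.1]
tcp_rot: [3.142, 0.0, 1.318]
ft_force: [0.0, -0.6, -0.4]
opening: 0.629
grip_force: 0.0
```

```bash
python3 - <<'E'
from h import *
c=cam("wrist");cv2.imwrite("pics/w4.png",c["color"][:,:,::-1])
s=env.state();print(s["eef_pos"],s["t"],s["ft_force"])
print(blobs(c,136,155,(475,4)),blobs(c,99,115,(495,65)),blobs(c,130,155,(511,-124)))
a=blobs(c,136,155,(475,4))[1];x=blobs(c,99,115,(495,65))[1];d=x-a
print("v",.95+.287-np.arctan2(d[1],d[0]))
E
```

```text
[474.3246267    3.84254782 305.60509255] 18.375 [ 0.07301188 -0.03004273 -0.84414661]
(479, array([473.7,   4.3, 141.4]), array([21.2, 20.8, 10.4])) (855, array([494.9,  65. , 104.8]), array([31.5, 30.6,  5.4])) (144, array([ 506.2, -124.9,  135.6]), array([11.9, 19.1, 10.9]))
v 0.0022178937448817937
```

View pics/w4.png

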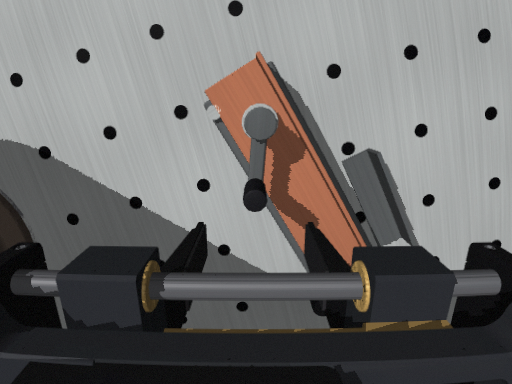

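The picture shows screw a with its spindle at (260,122) and its handle at (255,195), clear of the fingers. It measures v ≈ 0.00, so it is at the open stop; screw b measured 1.9 earlier, so it is home.

```bash
python3 -c "
from cell import env
print(env.job_done())"
```

```text
the job is handed in; nothing more can be done
None
```

Screw b ran freely and is turned home (about 1.9 rad); screw a bound at about 1.1 rad, so I stopped at roughly 6 N and wound it back to its open stop (about 0.00 rad), then let go and handed the job in at about 18 s.

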